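# Set the flow dial to the red flag and accept it

## Task

Using only your fingertips, push the bar on the black dial round until the dial's white index line lines up with the red flag on the scale ring; only then press the green button fully down and let it come back up. Do not pinch the bar, do not lift or shove the flow controller or move its red flag, and leave the other things on the bench where they stand.

Things in the scene. Friction and masses are not known exactly. Their poses are not given: they have to be found in the camera images.
- flow_module: White gas flow controller, a low box 150 (its x) by 220 (its y) by 50 mm high, 3 kg, loose on rubber feet on the bench. Origin: centre of its underside; z up; x points to its back (brass ports), roughly away from the robot (yaw within 0.3 rad). Nothing on it stands higher than the bar on the dial (90 mm above the bench).
- dial_center (a point): Point on the dial's vertical axis at the height of the dial's black face, 64 mm above the bench. Lies at (0, +30) mm in the controller's x, y. The dial is a black knurled disc of radius 60 mm, on an aluminium scale ring of radius 72 mm whose face lies 59 mm above the bench, with black lines every 10 degrees.
- dial (a joint): Angle of the dial about its vertical axis, rad, counter-clockwise from above positive; 0 when the white index line points along the controller's +x. Stops at -2.1 and +2.1. Turns stiffly (about 0.06 N m friction) and stays where it is left. It starts to the right (clockwise) of the flag by 0.9 to 2.9 rad.
- index_tip (a point): Outer end of the white index line (4 mm wide), on the dial's face at its rim, 60 mm from the axis; its x axis points radially outward. The line also runs along the top of the bar.
- bar_center (a point): Middle of the grey finger bar that stands on the dial under the index line: 30 mm long (radially, from 17 to 47 mm from the axis), 12 mm thick, 26 mm high (from 64 to 90 mm above the bench). Origin 32 mm from the axis, 77 mm above the bench; x radially outward, y across the bar, counter-clockwise. Push either broad face sideways to turn the dial.
- bar_face_a: Half of the bar with the broad face on its clockwise side; pushing on it turns the dial counter-clockwise. Origin at the foot of the bar, x radially outward.
- bar_face_b: Half of the bar with the broad face on its counter-clockwise side; pushing on it turns the dial clockwise. Origin at the foot of the bar, x radially outward.
- set_flag (a joint): Angle of the red flag about the same axis with the same zero and direction as the dial: lines up when the dial's angle equals this one. Stiff (0.5 N m); it must not be moved.
- flag_mark (a point): Inner end of the red flag's line (4 mm wide, top at 64 mm above the bench), 62 mm from the axis, just outside the dial's rim; the line ends outside in a crosswise red tab 20 mm wide; its x axis points radially outward, y counter-clockwise.
- accept_button (a joint): Travel of the green push button, m: 0 up, 0.006 fully down. Spring, about 4 N when fully down; it comes up by itself.
- accept_button_top (a point): Centre of the top of the green round button (24 mm across) on the controller's right front corner, at (-40, -83) mm in the controller's x, y; it is pressed straight down.
- jar: Bystander: screw-top jar with white cap, 45 mm across, 55 mm high. Origin at the centre of its underside.
- vial_red: Bystander: small glass vial with red cap, 12 mm across, 33 mm high. Origin at the centre of its underside.
- tape: Bystander: white roll of thread seal tape lying flat, 52 mm across, 16 mm high. Origin at the centre of its underside.
- carton: Bystander: small brown carton, 50x66x40 mm. Origin at the centre of its underside.
- spanner: Bystander: small open-ended spanner lying flat, 17x121x6 mm. Origin at the centre of its underside.
- mouse: Bystander: black computer mouse, 108x63x40 mm. Origin at the centre of its underside.

How it is judged:
On the way, in this order (a step that is already met when the one before it is completed fails the run):
1. the dial's white index line has been brought in line with the red flag (y of index_tip in the frame of flag_mark between -0.004 and 0.004 m and distance between index_tip and flag_mark below 0.02 m), for 0.2 s.
2. then the green button is pressed down, the dial still in line (all of step 1 and value of joint accept_button above 0.0045 m), for 0.05 s.
At the end, for the whole second after the job is handed in: The dial's index line is within 4 mm (at the rim) of the red flag's line, so that the two 4 mm lines meet; the green button has been pressed at least 4.5 mm of its 6 mm while they were in line, and is up again; controller and flag are within 15 mm of where they were (all of step 1 and value of joint accept_button below 0.0015 m and distance of each of flow_module, flag_mark from where it was at the start of the episode below 0.015 m); the robot touches nothing.
It fails at once if the green button is pressed while the dial is not in line with the flag (value of joint accept_button above 0.003 m and not (y of index_tip in the frame of flag_mark between -0.004 and 0.004 m and distance between index_tip and flag_mark below 0.02 m)).
It fails at once if the bar is pinched: both its broad sides are squeezed at once (contact force between the fingers and bar_face_a above 2 N and contact force between the fingers and bar_face_b above 2 N).
It fails at once if the flow controller is lifted, tipped or shoved more than 15 mm (height (world z) of flow_module above 0.008 m or angle between flow_module's own z axis and vertical above 0.08 rad or distance of flow_module from where it was at the start of the episode above 0.015 m).
It fails at once if the red flag is moved more than 15 mm (distance of flag_mark from where it was at the start of the episode above 0.015 m).
It fails at once if another thing on the bench is moved more than 20 mm (distance of any of jar, vial_red, tape, carton, spanner, mouse from where it was at the start of the episode above 0.02 m).
It also fails if it takes over 46 s, if anything falls off the work surface, if the arm or the gripper's body presses on something with over 40 N, if the wrist force passes 120 N, or if a joint passes its speed limit or range.

## Robot

A 6-joint arm with a two-finger parallel gripper is mounted at the origin on a cart in front of the work surface, level with it; the furniture and walls round the work are solid. World frame = base frame: x ahead of the robot, y to its left, z up, the work surface at z = 0. Lengths are in m, angles in rad, forces in N, time in s.
With the tool pointing down it reaches from about 0.3 to 0.875 m from the base axis. Payload 6.4 kg.
Tool frame: the origin (TCP) lies midway between the tips of the shut fingers; the grasp point (between the pads) lies 19 mm behind it (ctrl.hold_point_z is the distance from the TCP to the grasp point, in m); z points along the fingers, y is the line along which they close (so a half turn about z gives the same grasp; the last joint's range is limited). The gripper opens to 85 mm and grips with 20 to 120 N. Pads are 22 mm wide; open, the fingers measure 114 mm over their backs; the gripper's body (76 mm by 85 mm) begins 54 mm behind the grasp point. The pads swing forward as they close: fully open they stand 13 mm farther back than shut.
Start: joints at [-0.206, 0.181, 1.607, -0, 1.354, -0.206], TCP at [0.575, 0, 0.2] pointing down, gripper open.
Joint ranges: [-2.99, 2.99], [-0.89, 2.07], [0.3, 2.58], [-1.14, 4.28], [0, 2.63], [-3.12, 3.12]. Speed limits (rad/s): [2.57, 2.57, 3.01, 3.14, 3.14, 3.14].

## Interface

Orientations are given as a unit quaternion [w, x, y, z].
In Python, from bench import ctrl gives the robot as it stands.
- The arm moves only by the tool carry_out, never from a script. Its argument "plan" is text: rows parted by semicolons, each of 6 numbers parted by spaces: the shift along the tool's x, y, z as a fraction of full scale, then the turn, a rotation vector about the tool's x, y, z as a fraction of full scale. A call has exactly 8 rows; each row shifts and turns the commanded pose from where the row before left it, along the tool's axes as they then stand; what a row does not reach is not made up. Full scale, the value 1, is 40 mm for a shift and 0.1 rad for a turn. A row lasts 1/12 s, in which the tool goes at most 41.7 mm and 7.16 degrees, less where a joint would pass 70% of its speed; a pose out of reach is approached as far as the arm can. A call with a number of a shift or a turn outside -1 to 1 is refused whole. A call with a gripper value outside its range is refused whole. "claw" is the gripper's target within -1 to 1 (shut at 1, half-way at 0, fully open at -1), set as the call begins (left out, the last holds). The fingers move at their own pace and stop on an object; the grip force is fixed at half the most. Time passes only in rows, so rows that do not move let the fingers close, or fill a call up. It gives the time, the measured TCP pose, the force, the opening and the grip force at its end, in the units of the state.
- ctrl.get_obs(): the state, without advancing time (a new reading comes with each control period).
- ctrl.camera(name): name is "scene" or "side" or "wrist"; returns a dict with "pixels" (480x640x3 uint8, red, green, blue), "mtx" (3x3 intrinsics, pixels), "R" (3x3) and "t" (3): a world point X has camera coordinates R X + t. Camera axes: x right, y down, z forward; pixel columns grow to the right and rows downward; lengths in m; the calibration is good to about 2 mm. The wrist camera is an equidistant fisheye: a pixel r from the principal point sees the ray r / f radians off the axis. A picture is of the moment at which its call begins. There is no depth.
- ctrl.hand_in(): hands the job in; it is judged then, once.
The state is a dict: "time_s": time; "q": joint angles; "dq": joint speeds; "joint_efforts": joint torques, N m; "eef_pos": TCP position; "eef_rot": TCP orientation; "wrist_force": force on the tool from outside, world axes, zero at the start; "torque": the same for the moment, N m; "opening": opening from 0.0 (shut) to 1.0 (fully open); "grasp_force": force on a finger pad.
Only numpy, scipy, OpenCV 4.12 (cv2) and the standard library are available. Lean on these libraries where they do the work, as an engineer would, in place of code of your own. Each camera call takes 0.05 s, during which the arm holds its last target. There are 200 camera calls.

## Working session

There is one attempt and no reset: what is moved stays moved. The work goes in short steps, Python scripts to look and compute and a tool call to move; the robot and the scene stay as the last step left them, time stands still between calls to the robot, and variables do not carry over. Pictures are saved under pics/ and viewed, at most 10 in all, crops included, and the job is handed in when it is done.

Besides the shell and the picture viewer there is one more tool, called in YAML: its name, and indented under it one key for each argument. carry_out: Moves the arm, as the interface text tells. Shift numbers are shares of 40 mm and turn numbers shares of 0.1 rad, none past 1 either way. Its arguments: {"type":"object","properties":{"plan":{"type":"string"},"claw":{"type":"number"}},"required":["plan"]}

```bash
mkdir -p pics; ls; python3 - <<'E'
from bench import ctrl
import cv2,pickle
o=ctrl.get_obs(); print(o)
d={}
for n in("scene","side","wrist"):
    c=ctrl.camera(n); d[n]=c; cv2.imwrite(f"pics/{n}0.png",c["pixels"][:,:,::-1]); print(n,c["mtx"],c["R"],c["t"])
pickle.dump(d,open("v0.pkl","wb"))
E
```

```text
pics
{'time_s': 0.0, 'q': array([-2.06284550e-01,  1.81543507e-01,  1.60802211e+00, -2.79898805e-05,
        1.35379553e+00, -2.06279936e-01]), 'dq': array([-4.34202296e-04, -9.73840218e-04,  1.12135967e-03, -7.03962616e-05,
        4.32180300e-04,  5.33997485e-04]), 'joint_efforts': array([ 3.41415571e-04, -4.44869328e+01, -3.51340663e+01, -2.51131587e-04,
        9.11703974e-03,  3.43231875e-05]), 'eef_pos': array([5.74386057e-01, 1.45095336e-04, 1.99476002e-01]), 'eef_rot': array([-7.32587116e-04,  7.07105997e-01,  7.07107012e-01, -4.95368901e-04]), 'wrist_force': array([0.3134439 , 0.26110002, 0.37533908]), 'torque': array([0.06263766, 0.02222149, 0.00398724]), 'grasp_force': 0.0, 'opening': 0.9989752545598022}
scene [[487.77901405   0.         326.89043132]
 [  0.         487.77901405 242.95922697]
 [  0.           0.           1.        ]] [[-0.80705014 -0.59044156 -0.00698747]
 [-0.31516965  0.44073893 -0.84048634]
 [ 0.49933772 -0.67611238 -0.54178768]] [0.55242961 0.19234405 0.91876613]
side [[547.45354297   0.         319.75955494]
 [  0.         547.45354297 243.2140059 ]
 [  0.           0.           1.        ]] [[-0.93122064 -0.3642405  -0.01252883]
 [-0.19447997  0.52569506 -0.82814385]
 [ 0.30822987 -0.76874805 -0.56037557]] [0.59644538 0.12783999 0.97362242]
wrist [[371.64829954   0.         321.99369121]
 [  0.         371.64829954 237.06755087]
 [  0.           0.           1.        ]] [[ 9.99999843e-01 -3.72514049e-04 -4.17499306e-04]
 [-2.31980225e-04 -9.55036079e-01  2.96489518e-01]
 [-5.09173411e-04 -2.96489374e-01 -9.55036016e-01]] [-0.5763001  -0.03966476  0.37862775]
```

View pics/scene0.png

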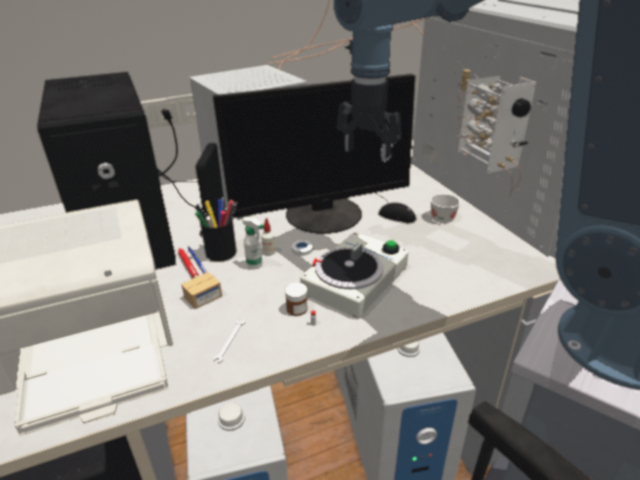

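View pics/wrist0.png

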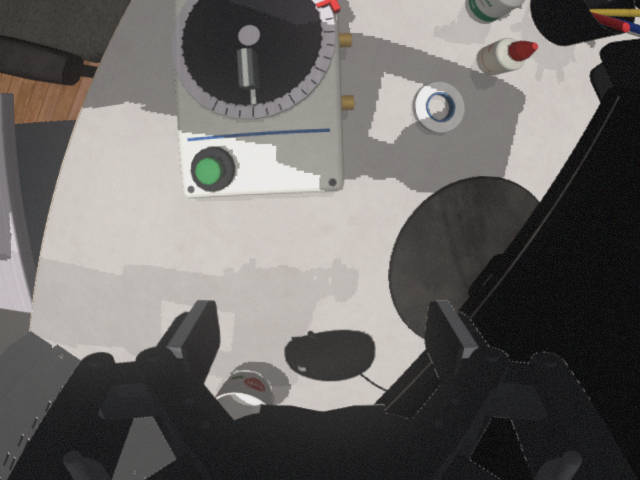

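The wrist view shows the controller ahead-left: hub (249,36), index tip about (253,103), green button (208,170), red flag at the top edge about (325,5). Casting rays for rough positions.

```bash
cat > h.py <<'E'
import numpy as np,cv2
def ray(c,uv,z,fish=True):
    "world point on plane z seen at pixel uv"
    K=c["mtx"]; d=(np.array(uv,float)-K[:2,2])/K[0,0]
    if fish:
        r=np.hypot(*d); v=np.array([*(d/r*np.sin(r)),np.cos(r)])
    else: v=np.array([*d,1.])
    R,t=c["R"],c["t"]; C=-R.T@t; w=R.T@v
    return C+w*(z-C[2])/w[2]
def blob(c,f):
    p=c["pixels"].astype(int); m=f(p[...,0],p[...,1],p[...,2]).astype(np.uint8)
    n,l,s,ce=cv2.connectedComponentsWithStats(m)
    o=sorted(range(1,n),key=lambda i:-s[i,4])[:4]
    return [(ce[i].round(1),s[i]) for i in o],l
green=lambda r,g,b:(g>r+40)&(g>b+20)
red=lambda r,g,b:(r>g+70)&(r>b+70)
E
python3 - <<'E'
from h import *; import pickle
d=pickle.load(open("v0.pkl","rb")); c=d["wrist"]
print(blob(c,green)[0][:2]); print(blob(c,red)[0][:3])
D=ray(c,(249,36),.066);T=ray(c,(253,103),.064);F=ray(c,(325,5),.064);B=ray(c,(208,170),.06)
print(D,T,F,B,np.linalg.norm(T-D),np.linalg.norm(F-D),np.linalg.norm((B-D)[:2]))
v=(D-B)[:2]; yaw=np.arctan2(v[1],v[0])-np.arctan2(113,40); print("yaw",yaw)
for P in(T,F): print(np.arctan2(*(P-D)[1::-1])-yaw)
E
```

```text
[(array([207.4, 170.8]), array([195, 158,  25,  26, 504], dtype=int32))]
[(array([526.6,  48. ]), array([517,  43,  21,  13, 138], dtype=int32)), (array([329.3,   3.8]), array([316,   0,  24,  11, 137], dtype=int32)), (array([623.3,  25.4]), array([609,  18,  21,  14,  80], dtype=int32))]
[0.5165124  0.15151867 0.066     ] [0.5194836 0.093939  0.064    ] [0.57886236 0.1777785  0.064     ] [0.47709646 0.03811686 0.06      ] 0.057690955009024526 0.06768379516318405 0.12005660252881764
yaw 0.005702827166557789
-1.5249433622035142
0.39291786951138924
```

Everything checks out: tip radius 58 mm, button distance 120 mm, yaw about 0. The index is at -1.52 rad and the flag at about +0.39, so the dial needs about +1.9 rad. I'll shut the gripper and move above the clockwise side of the bar.

carry_out:
  plan: "0.7 -0.58 0 0 0 0;0.7 -0.58 0 0 0 0;0.7 -0.58 0 0 0 0;0.7 -0.58 0 0 0 0;0 0 0 0 0 0;0 0 0 0 0 0;0 0 0 0 0 0;0 0 0 0 0 0"
  claw: 1

```text
time_s: 0.82
eef_pos: [0.4829, 0.1113, 0.2005]
eef_rot: [0.0, 0.707, 0.707, 0.0]
wrist_force: [-0.9, -0.7, 0.6]
opening: 0.005
grasp_force: 0.0
```

```bash
python3 - <<'E'
from bench import ctrl
from h import *; import pickle
o=ctrl.get_obs(); print(o["eef_pos"],o["eef_rot"],o["opening"])
c=ctrl.camera("wrist"); pickle.dump(c,open("v1.pkl","wb"))
cv2.imwrite("pics/w1.png",c["pixels"][:,:,::-1])
print(blob(c,green)[0][:2]); print(blob(c,red)[0][:3])
E
```

```text
[0.4829434  0.11130353 0.2004626 ] [2.37093776e-04 7.07383048e-01 7.06830364e-01 5.06615461e-05] 0.005155320005645191
[(array([315.9, 285. ]), array([306, 282,  20,   6,  91], dtype=int32)), (array([608.4, 126.7]), array([597, 123,  21,   9,  88], dtype=int32))]
[(array([619. ,  49.6]), array([595,  25,  45,  51, 557], dtype=int32)), (array([596. , 180.4]), array([588, 173,  20,  14, 191], dtype=int32)), (array([436. , 131.3]), array([424, 120,  21,  22, 183], dtype=int32))]
```

View pics/w1.png

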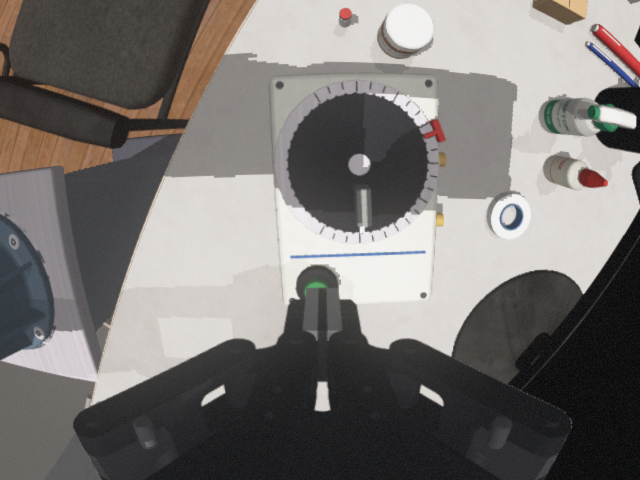

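The shut fingertips are at (322,290), the dial centre near (360,164), the index tip about (362,232) and the flag's inner end about (425,136). Measuring these with masks.

```bash
cat >> h.py <<'E'
def dial(c,D=None,pr=True):
    "polar measurement; returns centre, index and flag angles (world)"
    im=c["pixels"]
    p=im.astype(int)
    l=blob(c,red)[1]
    if D is None: D=np.array(ray(c,(360,164),.064))
    ys,xs=np.nonzero(l); P=np.array([ray(c,(x,y),.064) for x,y in zip(xs,ys)])-D
    r=np.hypot(P[:,0],P[:,1]); a=np.arctan2(P[:,1],P[:,0]); k=(r>.055)&(r<.095)
    fl=(r>.06)&(r<.073)
    print("flag r",r[k].min().round(4),r[k].max().round(4),"all",np.median(a[k]).round(3),"line",np.mean(a[fl]).round(3),fl.sum())
    ys,xs=np.nonzero((p.min(2)>110)); P=np.array([ray(c,(x,y),.064) for x,y in zip(xs,ys)])-D
    r=np.hypot(P[:,0],P[:,1]); a=np.arctan2(P[:,1],P[:,0]); k=(r>.051)&(r<.0575)
    print("index cand",np.sort(a[k]).round(3))
E
python3 - <<'E'
from h import *; import pickle
c=pickle.load(open("v1.pkl","rb")); p=c["pixels"].astype(int)
m=(p.max(2)<70).astype(np.uint8); 
n,l,s,ce=cv2.connectedComponentsWithStats(cv2.morphologyEx(m,cv2.MORPH_OPEN,np.ones((9,9)))); i=l[150,320]
cnt=max(cv2.findContours((l==i).astype(np.uint8),0,2)[0],key=cv2.contourArea); hull=cv2.convexHull(cnt)
e=cv2.fitEllipse(hull); print(e,s[i])
Q=np.array([ray(c,q,.064)[:2] for q in hull[:,0]]).astype(np.float32); print(cv2.minEnclosingCircle(Q))
D=np.array([*Q.mean(0),.064]); A=np.c_[Q,np.ones(len(Q))]; x=np.linalg.lstsq(A,(Q**2).sum(1),rcond=None)[0]
D=np.array([x[0]/2,x[1]/2,.064]); print("D",D,np.sqrt(x[2]+D[0]**2+D[1]**2))
dial(c,D)
cv2.imwrite("pics/c1.png",cv2.resize(c["pixels"][70:250,265:455,::-1],None,fx=3,fy=3,interpolation=2))
# fingertip extents at z~.2
print(ray(c,(302,290),.2),ray(c,(342,290),.2))
E
```

```text
((357.3495178222656, 159.65940856933594), (128.2935333251953, 141.54005432128906), 97.03175354003906) [  289    95   138   119 11053]
((0.5158438086509705, 0.15333512425422668), 0.05963468179106712)
D [0.5160695  0.15503876 0.064     ] 0.05802317675778643
flag r 0.0599 0.0769 all 0.397 line 0.399 92
index cand [-1.567 -1.567 -1.566 -1.566 -1.551 -1.551 -1.55  -1.55  -1.55  -1.535
 -1.535 -1.535 -1.534 -1.534 -1.52  -1.519 -1.519 -1.518 -1.518 -1.517
 -1.504 -1.504 -1.503 -1.502 -1.502 -1.501 -1.5   -1.489 -1.488 -1.487
 -1.486 -1.485 -1.484 -1.483 -1.474 -1.473 -1.471 -1.47  -1.469 -1.468
 -1.467 -1.458 -1.457 -1.456 -1.454 -1.453 -1.451 -1.45  -1.448 -1.443
 -1.442 -1.44  -1.438 -1.437 -1.435 -1.433 -1.431 -1.426 -1.424 -1.423
 -1.421 -1.419 -1.417 -1.414 -1.409  0.78   0.801  0.863  1.01   1.03
  1.062  1.147  1.179  1.271  1.303  1.317  1.436  1.45   1.566  1.58 ]
[0.47453066 0.10264298 0.2       ] [0.49521527 0.1026038  0.2       ]
```

View pics/c1.png

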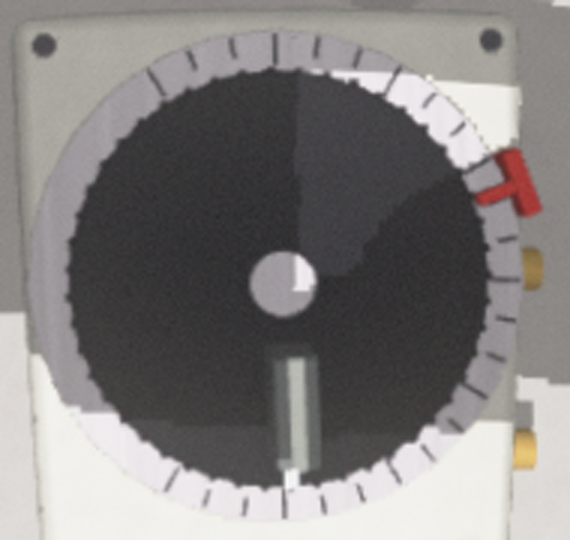

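The crop shows dial centre ≈ pixel (358,163), index tip ≈ (362,232) and flag inner end ≈ (425,136), giving D ≈ (0.516, 0.153). Descending beside the bar.

carry_out:
  plan: "0.09 0 0.6 0 0 0;0.09 0 0.6 0 0 0;0 0 0.6 0 0 0;0 0 0.6 0 0 0;0 0 0.5 0 0 0;0 0 0.25 0 0 0;0 0 0 0 0 0;0 0 0 0 0 0"

```text
time_s: 1.53
eef_pos: [0.4825, 0.1187, 0.0744]
eef_rot: [-0.0, 0.707, 0.707, -0.0]
wrist_force: [0.0, 0.2, 0.3]
opening: -0.002
grasp_force: 0.0
```

```bash
python3 - <<'E'
from bench import ctrl
from h import *
o=ctrl.get_obs(); print(o["eef_pos"],o["wrist_force"])
c=ctrl.camera("wrist"); cv2.imwrite("pics/w2.png",c["pixels"][:,:,::-1])
E
```

```text
[0.48253784 0.11869746 0.07438519] [0.02853826 0.17701691 0.33200844]
```

View pics/w2.png

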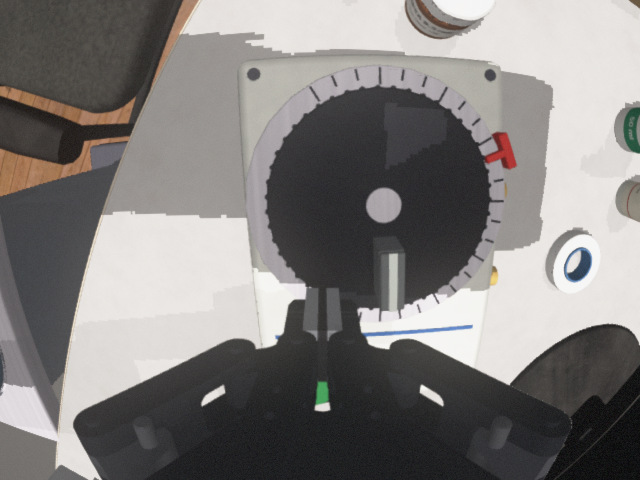

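The view matches: the fingertip (325,300) is clear of the bar (390,270) on its clockwise side. I'll close the gap, then orbit about the dial axis.

carry_out:
  plan: "0 0.14 0 0 0 0;0 0.14 0 0 0 0;0 0.14 0 0 0 0;-0.03 0.07 0 0 0 -0.8;-0.03 0.07 0 0 0 -0.8;-0.03 0.07 0 0 0 -0.8;-0.03 0.07 0 0 0 -0.8;0 0 0 0 0 0"

```text
time_s: 2.25
eef_pos: [0.5122, 0.1157, 0.0751]
eef_rot: [0.001, 0.584, 0.811, 0.001]
wrist_force: [-0.5, 0.2, -0.4]
opening: 0.0
grasp_force: 0.0
```

```bash
cat >> h.py <<'E'
def stat(o,D=np.array([.516,.153])):
    from scipy.spatial.transform import Rotation as R
    q=o["eef_rot"]; M=R.from_quat([*q[1:],q[0]]).as_matrix()
    yaw=np.arctan2(-M[0,0],M[1,0]); r=o["eef_pos"][:2]-D
    print("t",o["time_s"],"pos",o["eef_pos"].round(4),"yaw",yaw.round(3),"D in tool",(M[:2,:2].T@(-r)).round(4),"F",o["wrist_force"].round(1),"q",o["q"].round(2))
E
python3 - <<'E'
from bench import ctrl
from h import *
stat(ctrl.get_obs())
c=ctrl.camera("wrist"); cv2.imwrite("pics/w3.png",c["pixels"][:,:,::-1])
E
```

```text
t 2.25 pos [0.5122 0.1157 0.0751] yaw 0.323 D in tool [0.0342 0.0154] F [-0.5  0.2 -0.4] q [-0.    0.22  1.84 -0.    1.08 -0.33]
```

View pics/w3.png

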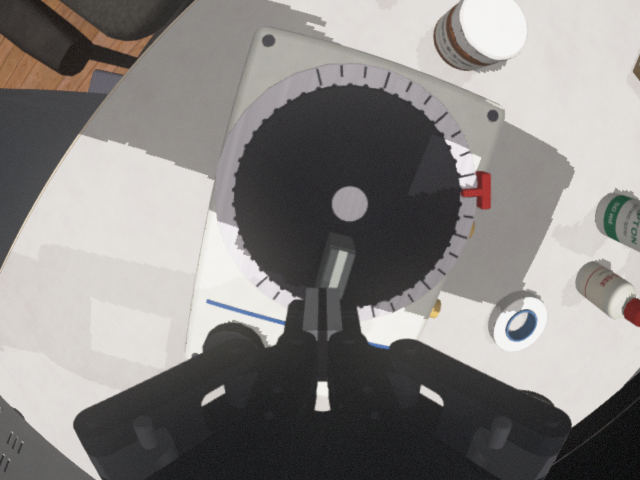

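The finger seems to sit farther out radially than computed, so I'll cross-check the finger and dial with the two fixed cameras.

```bash
python3 - <<'E'
from bench import ctrl
from h import *
o=ctrl.get_obs(); ims=[]
for n in("side","scene"):
    c=ctrl.camera(n)
    f=lambda X:(lambda v:(c["mtx"]@(v/v[2]))[:2])(c["R"]@np.array(X)+c["t"])
    d=f([.516,.153,.064]); t=f(o["eef_pos"]); print(n,d,t)
    x,y=(d-50).astype(int); im=c["pixels"][y:y+100,x:x+100,::-1]
    im=cv2.resize(im,None,fx=4,fy=4,interpolation=cv2.INTER_CUBIC)
    for p,col in((d,(0,255,255)),(t,(255,0,255))): cv2.drawMarker(im,tuple(((p-[x,y]+.5)*4).astype(int).tolist()),col,0,14,1)
    ims.append(im)
cv2.imwrite("pics/s3.png",np.hstack(ims))
E
```

```text
side [352.97223868 273.91838066] [361.79734282 258.03820953]
scene [348.12794644 263.32832995] [359.506818   251.77418775]
```

View pics/s3.png

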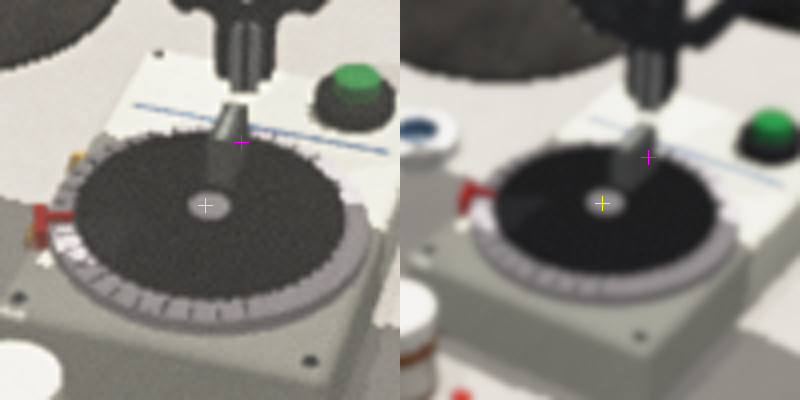

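D is confirmed in both views, but the visible fingertips end about 27 mm above the reported TCP (row 90 against 142 in the 4x crop). The finger passed over the bar without touching it and the dial hasn't moved. I'll reverse, then go lower.

carry_out:
  plan: "0.036 -0.068 0 0 0 0.8;0.036 -0.068 0 0 0 0.8;0.036 -0.068 0 0 0 0.8;0.036 -0.068 0 0 0 0.8;0 -0.14 0 0 0 0;0 -0.14 0 0 0 0;0 -0.14 0 0 0 0;0 0 0 0 0 0"

```text
time_s: 3.07
eef_pos: [0.4807, 0.1194, 0.0742]
eef_rot: [-0.0, 0.707, 0.708, -0.0]
wrist_force: [-0.6, -0.0, -0.2]
opening: -0.0
grasp_force: 0.0
```

carry_out:
  plan: "0 0 0.2 0 0 0;0 0 0.2 0 0 0;0 0 0.1 0 0 0;0 0 0.05 0 0 0;0 0 0 0 0 0;0 0 0 0 0 0;0 0 0 0 0 0;0 0 0 0 0 0"

```text
time_s: 3.73
eef_pos: [0.4824, 0.1193, 0.0526]
eef_rot: [0.0, 0.707, 0.707, 0.0]
wrist_force: [-0.1, 0.5, 0.2]
opening: -0.001
grasp_force: 0.0
```

```bash
python3 - <<'E'
from bench import ctrl
from h import *
o=ctrl.get_obs(); ims=[]; stat(o)
c=ctrl.camera("side")
f=lambda X:(lambda v:(c["mtx"]@(v/v[2]))[:2])(c["R"]@np.array(X)+c["t"])
d=f([.516,.153,.064]); t=f(o["eef_pos"]+[0,0,.027])
x,y=(d-50).astype(int); im=c["pixels"][y:y+100,x:x+100,::-1]
im=cv2.resize(im,None,fx=4,fy=4,interpolation=cv2.INTER_CUBIC)
cv2.drawMarker(im,tuple(((t-[x,y]+.5)*4).astype(int).tolist()),(255,0,255),0,14,1)
w=ctrl.camera("wrist")["pixels"][160:360,220:420,::-1]
cv2.imwrite("pics/s4.png",np.hstack([im,cv2.resize(w,(400,400))]))
E
```

```text
t 3.7333 pos [0.4824 0.1193 0.0526] yaw 0.0 D in tool [0.0337 0.0336] F [-0.1  0.5  0.2] q [ 0.    0.2   1.92 -0.    1.02  0.  ]
```

View pics/s4.png

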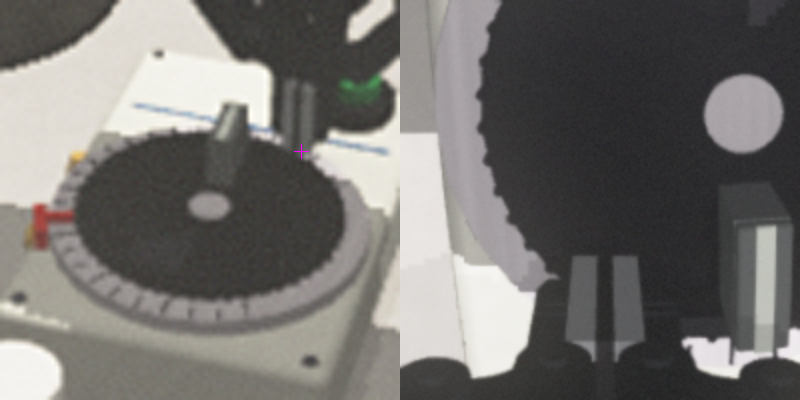

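Now the tip (marker) sits beside the bar and about 15 mm above the dial face. I'll go down a touch and push.

carry_out:
  plan: "0 0 0.1 0 0 0;0 0.14 0 0 0 0;0 0.14 0 0 0 0;0 0.14 0 0 0 0;-0.03 0.07 0 0 0 -0.8;-0.03 0.07 0 0 0 -0.8;-0.03 0.07 0 0 0 -0.8;-0.03 0.07 0 0 0 -0.8"

```text
time_s: 4.5
eef_pos: [0.5104, 0.1159, 0.0481]
eef_rot: [-0.001, 0.584, 0.812, -0.0]
wrist_force: [-2.8, 0.4, 0.5]
opening: 0.002
grasp_force: 1.3
```

```bash
python3 - <<'E'
from bench import ctrl
from h import *
stat(ctrl.get_obs())
c=ctrl.camera("wrist"); cv2.imwrite("pics/w5.png",c["pixels"][30:360,180:560,::-1])
E
```

```text
t 4.5 pos [0.5104 0.1159 0.0481] yaw 0.324 D in tool [0.0334 0.0171] F [-2.8  0.4  0.5] q [-0.    0.26  1.85  0.    1.03 -0.33]
```

View pics/w5.png

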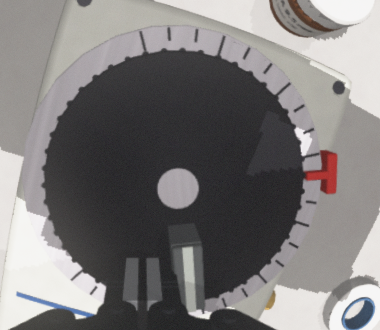

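The push works (2.8 N) with the bar resting against the fingertip. Continuing the orbit 16 rows (about 1.28 rad).

carry_out:
  plan: "-0.03 0.07 0 0 0 -0.8;-0.03 0.07 0 0 0 -0.8;-0.03 0.07 0 0 0 -0.8;-0.03 0.07 0 0 0 -0.8;-0.03 0.07 0 0 0 -0.8;-0.03 0.07 0 0 0 -0.8;-0.03 0.07 0 0 0 -0.8;-0.03 0.07 0 0 0 -0.8"

```text
time_s: 5.22
eef_pos: [0.5338, 0.1204, 0.0481]
eef_rot: [-0.001, 0.3, 0.954, -0.0]
wrist_force: [-2.3, -1.1, -0.1]
opening: 0.003
grasp_force: 1.2
```

```bash
python3 - <<'E'
from bench import ctrl
from h import *
stat(ctrl.get_obs())
c=ctrl.camera("wrist"); dial(c,np.array([.516,.153,.064])); cv2.imwrite("pics/w6.png",c["pixels"][:,:,::-1])
E
```

```text
t 5.2167 pos [0.5338 0.1204 0.0481] yaw 0.962 D in tool [0.0333 0.0166] F [-2.3 -1.1 -0.1] q [ 0.01  0.31  1.79 -0.    1.04 -0.96]
flag r 0.0593 0.0775 all 0.437 line 0.447 312
index cand [-0.531 -0.531 -0.531 -0.53  -0.53  -0.53  -0.529 -0.529 -0.529 -0.529
 -0.528 -0.528 -0.523 -0.522 -0.522 -0.521 -0.521 -0.521 -0.52  -0.52
 -0.52  -0.519 -0.519 -0.518 -0.513 -0.513 -0.513 -0.512 -0.512 -0.511
 -0.511 -0.51  -0.51  -0.509 -0.509 -0.505 -0.504 -0.504 -0.503 -0.503
 -0.502 -0.502 -0.501 -0.5   -0.5   -0.499 -0.496 -0.495 -0.495 -0.494
 -0.494 -0.493 -0.492 -0.492 -0.491 -0.49  -0.49  -0.487 -0.487 -0.486
 -0.485 -0.485 -0.484 -0.483 -0.482 -0.482 -0.481 -0.48  -0.479 -0.478
 -0.477 -0.476 -0.476 -0.475 -0.474 -0.473 -0.472 -0.471 -0.471 -0.47
 -0.469 -0.468 -0.468 -0.467 -0.466 -0.465 -0.464 -0.463 -0.462 -0.461
 -0.461 -0.46  -0.46  -0.459 -0.458 -0.457 -0.456 -0.455 -0.454 -0.453
 -0.453 -0.452 -0.452 -0.451 -0.451 -0.45  -0.449 -0.448 -0.447 -0.446
 -0.444 -0.443 -0.442 -0.441]
```

carry_out:
  plan: "-0.03 0.07 0 0 0 -0.8;-0.03 0.07 0 0 0 -0.8;-0.03 0.07 0 0 0 -0.8;-0.03 0.07 0 0 0 -0.8;-0.03 0.07 0 0 0 -0.8;-0.03 0.07 0 0 0 -0.8;-0.03 0.07 0 0 0 -0.8;-0.03 0.07 0 0 0 -0.8"

```text
time_s: 5.93
eef_pos: [0.5504, 0.1378, 0.0482]
eef_rot: [-0.0, -0.015, 1.0, -0.0]
wrist_force: [-0.3, -1.7, -0.2]
opening: -0.002
grasp_force: 1.0
```

```bash
cat >> h.py <<'E'
def polar(c,D,f,r0,r1,a0=-9,a1=9):
    "mean world angle of masked pixels on z=.064 between radii"
    p=c["pixels"].astype(int); ys,xs=np.nonzero(f(p[...,0],p[...,1],p[...,2]))
    P=np.array([ray(c,(x,y),.064) for x,y in zip(xs,ys)])-D
    r=np.hypot(P[:,0],P[:,1]); a=np.arctan2(P[:,1],P[:,0]); k=(r>r0)&(r<r1)&(a>a0)&(a<a1)
    return (a[k].mean().round(3),a[k].min().round(3),a[k].max().round(3),k.sum()) if k.any() else None
white=lambda r,g,b:(r>110)&(g>110)&(b>110)
def rep(c,D=np.array([.516,.153,.064])):
    print("flag",polar(c,D,red,.062,.072))
    for r in(.05,.052,.054,.056): print("index",r,polar(c,D,white,r,r+.002,-.8,.8))
E
python3 - <<'E'
from bench import ctrl
from h import *
stat(ctrl.get_obs())
c=ctrl.camera("wrist"); rep(c); cv2.imwrite("pics/w7.png",c["pixels"][:,:,::-1])
E
```

```text
t 5.9333 pos [0.5504 0.1378 0.0482] yaw 1.6 D in tool [0.0339 0.0162] F [-0.3 -1.7 -0.2] q [ 0.04  0.35  1.74 -0.    1.06 -1.56]
flag (np.float64(0.43), np.float64(0.393), np.float64(0.537), np.int64(72))
index 0.05 (np.float64(0.129), np.float64(0.08), np.float64(0.177), np.int64(36))
index 0.052 (np.float64(0.124), np.float64(0.08), np.float64(0.174), np.int64(36))
index 0.054 (np.float64(0.12), np.float64(0.08), np.float64(0.162), np.int64(35))
index 0.056 (np.float64(0.122), np.float64(0.08), np.float64(0.159), np.int64(33))
```

carry_out:
  plan: "-0.016 0.035 0 0 0 -0.4;-0.016 0.035 0 0 0 -0.4;-0.016 0.035 0 0 0 -0.4;-0.016 0.035 0 0 0 -0.4;-0.016 0.035 0 0 0 -0.4;0 0 0 0 0 0;0 -0.2 0 0 0 0;0 -0.2 0 0 0 0"

```text
time_s: 6.65
eef_pos: [0.5564, 0.1297, 0.0484]
eef_rot: [0.0, -0.113, 0.994, 0.0]
wrist_force: [0.5, 0.1, -0.5]
opening: -0.0
grasp_force: 0.0
```

carry_out:
  plan: "0 0 0 0 0 0;0 0 -0.5 0 0 0;0 0 -0.6 0 0 0;0 0 -0.6 0 0 0;0 0 -0.6 0 0 0;0 0 0 0 0 0;0 0 0 0 0 0;0 0 0 0 0 0"

```text
time_s: 7.32
eef_pos: [0.5558, 0.1298, 0.1399]
eef_rot: [-0.0, -0.114, 0.994, 0.0]
wrist_force: [0.1, -0.1, -0.3]
opening: -0.002
grasp_force: 0.0
```

```bash
python3 - <<'E'
from bench import ctrl
from h import *
stat(ctrl.get_obs())
c=ctrl.camera("wrist"); rep(c)
K=c["mtx"]
def px(X):
    v=c["R"]@np.array(X)+c["t"]; t=np.arccos(v[2]/np.linalg.norm(v)); return K[:2,2]+K[0,0]*t*v[:2]/np.hypot(*v[:2])
p=px([.571,.176,.064]).astype(int); print(p,px([.516,.153,.064]))
x,y=max(p[0]-65,0),max(p[1]-50,0)
cv2.imwrite("pics/w8.png",cv2.resize(c["pixels"][y:y+100,x:x+130,::-1],None,fx=6,fy=6,interpolation=2)); print(x,y)
E
```

```text
t 7.3167 pos [0.5558 0.1298 0.1399] yaw 1.799 D in tool [0.0335 0.0316] F [ 0.1 -0.1 -0.3] q [ 0.02  0.23  1.67  0.    1.24 -1.78]
flag (np.float64(0.42), np.float64(0.387), np.float64(0.45), np.int64(60))
index 0.05 (np.float64(0.335), np.float64(0.285), np.float64(0.387), np.int64(20))
index 0.052 (np.float64(0.335), np.float64(0.285), np.float64(0.382), np.int64(21))
index 0.054 (np.float64(0.328), np.float64(0.284), np.float64(0.38), np.int64(21))
index 0.056 (np.float64(0.295), np.float64(0.232), np.float64(0.363), np.int64(20))
[382 265] [371.49530255 185.49478312]
317 215
```

View pics/w8.png

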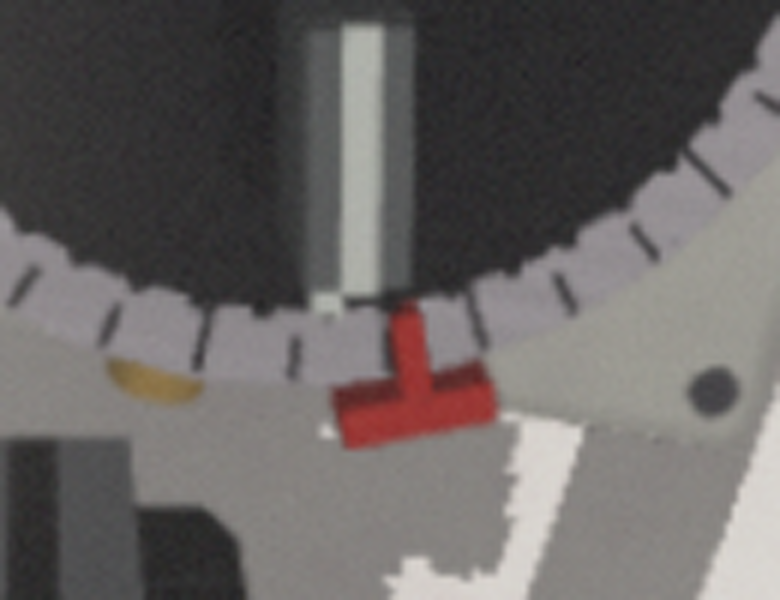

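The crop shows the index's outer end at (328,303), the flag's inner end at (403,305), and the bar about 10 mm short. Converting to angles.

```bash
python3 - <<'E'
from bench import ctrl
from h import *
c=ctrl.camera("wrist"); D=np.array([.516,.153,.064])
for q in((328,303),(403,305),(412,350)):
    P=ray(c,((q[0]+.5)/6+317-.5,(q[1]+.5)/6+215-.5),.064)-D; print(P,np.hypot(*P[:2]),np.arctan2(P[1],P[0]))
for r in(.0575,.0585,.0595,.0605): print(r,polar(c,D,white,r,r+.001,.1,.6))
p=c["pixels"]; 
for y in range(262,269): print(y,p[y,364:392].astype(int).sum(1)//3)
E
```

```text
[0.05530078 0.01490916 0.        ] 0.057275298072303533 0.26334014819947493
[0.05354398 0.02395836 0.        ] 0.05865970025156734 0.420732979947876
[0.05898341 0.02672558 0.        ] 0.06475569118674321 0.4254316568012172
0.0575 (np.float64(0.273), np.float64(0.235), np.float64(0.337), np.int64(6))
0.0585 (np.float64(0.301), np.float64(0.223), np.float64(0.576), np.int64(11))
0.0595 (np.float64(0.307), np.float64(0.102), np.float64(0.599), np.int64(41))
0.0605 (np.float64(0.324), np.float64(0.104), np.float64(0.595), np.int64(40))
262 [ 45  48  58  70  83  92  91  88  94 119 162 172 173 170 169 141 105  90
  91  88  83  63  48  45  47  46  46  46]
263 [ 47  46  51  65  82  89  90  92 100 122 162 171 171 170 168 143 103  88
  86  83  80  58  47  42  46  45  46  47]
264 [ 49  50  49  63  80  97  98 109 128 136 159 162 163 161 161 135  90  67
  63  63  59  47  44  51  52  62  61  52]
265 [ 45  43  47  59 106 148 163 164 163 152 122 115 115 113 112  96  68  51
  47  49  51  52  61  73  85  94  99  83]
266 [ 50  50  50  59 111 157 168 170 171 164 105  72  72  73  72  72  60  49
  43  55  59  75  99 136 140 143 140 128]
267 [ 88  80  82  84 115 156 164 167 170 166 123  96 101 120 123 103  73  52
  49  55  64  66  86 135 145 147 144 144]
268 [125 122 121 121 129 138 136 137 147 158 142 128 132 137 137 126  99  80
  51  64  69  74  84 112 139 142 143 145]
```

Remaining turn is about 0.16 rad. I'll retrace down, make contact, push 0.165 rad, back off and rise.

carry_out:
  plan: "0 0 0.6 0 0 0;0 0 0.6 0 0 0;0 0 0.6 0 0 0;0 0 0.5 0 0 0;0 0 0 0 0 0;0 0.2 0 0 0 0;0 0.2 0 0 0 0;0 0 0 0 0 0"

```text
time_s: 8.08
eef_pos: [0.5531, 0.1471, 0.0497]
eef_rot: [0.001, -0.115, 0.993, 0.0]
wrist_force: [-0.3, 0.3, -0.6]
opening: -0.001
grasp_force: 0.0
```

carry_out:
  plan: "-0.016 0.036 0 0 0 -0.41;-0.016 0.036 0 0 0 -0.41;-0.016 0.036 0 0 0 -0.41;-0.016 0.036 0 0 0 -0.41;0 0 0 0 0 0;0 0 0 0 0 0;0 -0.2 0 0 0 0;0 -0.2 0 0 0 0"

```text
time_s: 8.75
eef_pos: [0.5598, 0.137, 0.0489]
eef_rot: [0.0, -0.195, 0.981, -0.0]
wrist_force: [0.5, 0.1, 0.4]
opening: 0.001
grasp_force: 0.0
```

carry_out:
  plan: "0 0 0 0 0 0;0 0 -0.5 0 0 0;0 0 -0.6 0 0 0;0 0 -0.6 0 0 0;0 0 -0.6 0 0 0;0 0 0 0 0 0;0 0 0 0 0 0;0 0 0 0 0 0"

```text
time_s: 9.42
eef_pos: [0.559, 0.1368, 0.1397]
eef_rot: [-0.0, -0.195, 0.981, 0.0]
wrist_force: [0.8, 0.7, -0.0]
opening: -0.002
grasp_force: 0.0
```

```bash
python3 - <<'E'
from bench import ctrl
from h import *
stat(ctrl.get_obs())
c=ctrl.camera("wrist"); D=np.array([.516,.153,.064])
p=c["pixels"].astype(int); K=c["mtx"]
print("flag",polar(c,D,red,.062,.07))
# sample circle arcs around flag angle
def px(X):
    v=c["R"]@np.array(X)+c["t"]; t=np.arccos(v[2]/np.linalg.norm(v)); return K[:2,2]+K[0,0]*t*v[:2]/np.hypot(*v[:2])
A=np.arange(.26,.58,.02); print(A.round(2))
for r in(.046,.05,.052,.054,.055,.056,.057,.058,.059,.061,.063,.066):
    g=np.float32([px(D+[r*np.cos(a),r*np.sin(a),0]) for a in A])
    s=cv2.remap(c["pixels"],g[:,:1].copy(),g[:,1:].copy(),1)[:,0].astype(int)
    print(r,s[:,1],(s[:,0]-s[:,1]))
E
```

```text
t 9.4167 pos [0.559  0.1368 0.1397] yaw 1.963 D in tool [0.0336 0.0314] F [ 0.8  0.7 -0. ] q [ 0.03  0.24  1.66  0.    1.24 -1.93]
flag (np.float64(0.419), np.float64(0.393), np.float64(0.447), np.int64(42))
[0.26 0.28 0.3  0.32 0.34 0.36 0.38 0.4  0.42 0.44 0.46 0.48 0.5  0.52
 0.54 0.56]
0.046 [ 45  50  54  60  67  79  88  90  90 114 160 174 174 173 153 100] [-1  1  0  1 -1  0  0 -2  0 -1 -1 -1 -2 -2 -1 -2]
0.05 [ 47  46  50  56  63  76  89  91  91 124 169 174 173 164 122  91] [-1  0  1  0  0 -3  0 -2  0 -1 -1 -2 -2 -3 -2 -2]
0.052 [ 46  45  48  51  58  73  88  92  92 126 172 174 173 159 112  92] [ 0  2  0  1  0  0 -2 -2 -1 -1 -2 -1 -2 -2 -1 -1]
0.054 [ 45  45  45  47  57  74  90  91  91 129 173 174 174 152 105  87] [ 0  1  2  2  1  0 -3 -2 -1 -2 -3 -3 -3 -3 -2  0]
0.055 [ 45  45  49  47  56  73  88  90  93 131 174 176 173 146  95  89] [ 1  2  0  1  0 -1 -3 -2 -2 -1 -3 -4 -3 -3  0 -2]
0.056 [ 45  44  46  43  46  64  95 104 103 135 175 175 173 133  89  88] [ 3  1  1  1  2 -2 -2 -3 -1 -2 -3 -3 -4 -1  1 -1]
0.057 [ 43  44  45  46  46  59 119 152 151 148 161 165 162 116  74  78] [ 2  3  2 -3  1 -1  0 -2 -2 -3 -2 -3 -3 -1  0 -1]
0.058 [ 47  48  52  53  54  61 134 171 171 140  82  82  81  65  48  50] [ 1  1 -1  2  2  2 -1 -4 -2 -2  1  0 -1  1  2  2]
0.059 [ 62  51  77  99 102 102 143 167 169 149 103 103  98  66  49  73] [ 4  3  6  3  4  5  0 -2 -2  1  5  3  4  3  2  3]
0.061 [131 122 133 136 135 119  89  58  58  70 135 142 144 139  97  98] [ 4  5  4  5  5  5 25 62 68 59  9  6  3  4  2  3]
0.063 [137 136 137 137 137 118  59  53  55  66 131 138 139 140 117 101] [ 3  4  5  5  5  5 32 91 99 82 12  4  5  6  3  3]
0.066 [137 138 139 137 137 108  49  54  55  69 133 138 139 137 107  99] [ 4  2  5  5  5  5 24 86 97 78  9  5  5  3  2  5]
```

The index (0.411 rad) and flag (0.414 rad) are lined up. Moving over the button at height.

carry_out:
  plan: "0.57 -0.29 0 0 0 0;0.57 -0.29 0 0 0 0;0.57 -0.29 0 0 0 0;0.57 -0.29 0 0 0 0;0.56 -0.28 0 0 0 0;0 0 0 0 0 0;0 0 0 0 0 0;0 0 0 0 0 0"

```text
time_s: 10.13
eef_pos: [0.4765, 0.0404, 0.1397]
eef_rot: [-0.0, -0.195, 0.981, 0.0]
wrist_force: [0.6, -0.3, -0.4]
opening: -0.001
grasp_force: 0.0
```

```bash
python3 - <<'E'
from bench import ctrl
from h import *; import pickle
o=ctrl.get_obs(); stat(o)
c=ctrl.camera("wrist"); s=ctrl.camera("side"); e=ctrl.camera("scene")
print("now wrist",[(b[0],b[1]) for b in blob(c,green)[0][:2]])
gs=[]
d=pickle.load(open("v0.pkl","rb"))
for n in("wrist","side","scene"):
    b=[q for q in blob(d[n],green)[0] if q[1][4]>20]; print(n,b)
def los(c,uv,fish):
    P=ray(c,uv,.06,fish); Q=ray(c,uv,.0,fish); return P,(Q-P)/np.linalg.norm(Q-P)
def tri(L):
    A=sum(np.eye(3)-np.outer(v,v) for _,v in L); b=sum((np.eye(3)-np.outer(v,v))@p for p,v in L); return np.linalg.solve(A,b)
W=los(d["wrist"],(207.4,170.8),True)
for n in("side","scene"):
    K=[q[0] for q in blob(d[n],green)[0] if q[1][4]>20]
    for k in K:
        X=tri([W,los(d[n],k,False)]); print(n,k,X.round(4))
for z in(.055,.06,.065): print(z,ray(d["wrist"],(207.4,170.8),z))
E
```

```text
t 10.1333 pos [0.4765 0.0404 0.1397] yaw 1.963 D in tool [-0.0796  0.0889] F [ 0.6 -0.3 -0.4] q [-0.16  0.03  1.9   0.    1.21 -2.13]
now wrist [(array([321., 239.]), array([305, 224,  33,  31, 795], dtype=int32))]
wrist [(array([207.4, 170.8]), array([195, 158,  25,  26, 504], dtype=int32))]
side [(array([390.9, 241.8]), array([386, 239,  11,   7,  60], dtype=int32))]
scene [(array([390.7, 243.7]), array([386, 240,  10,   8,  67], dtype=int32)), (array([249. , 229.8]), array([246, 227,   7,   6,  30], dtype=int32)), (array([200.5, 216.8]), array([196, 211,  10,  14,  28], dtype=int32))]
side [390.9 241.8] [0.4786 0.0381 0.0691]
scene [390.7 243.7] [0.4787 0.0382 0.0673]
scene [249.  229.8] [0.6024 0.1669 0.1888]
scene [200.5 216.8] [0.6331 0.2124 0.2516]
0.055 [0.47490401 0.03684558 0.055     ]
0.06 [0.47650056 0.03743211 0.06      ]
0.065 [0.4780971  0.03801863 0.065     ]
```

The button top triangulates to (0.478, 0.039, 0.068) and the tool is within 2 mm of it in x and y. Descending to just above.

carry_out:
  plan: "0 0 0.6 0 0 0;0 0 0.6 0 0 0;0 0 0.6 0 0 0;0 0 0.4 0 0 0;0 0 0.1 0 0 0;0 0 0 0 0 0;0 0 0 0 0 0;0 0 0 0 0 0"

```text
time_s: 10.95
eef_pos: [0.4779, 0.0403, 0.0496]
eef_rot: [0.001, -0.196, 0.981, -0.0]
wrist_force: [0.1, 0.5, 0.3]
opening: -0.002
grasp_force: 0.0
```

carry_out:
  plan: "0 0 0.03 0 0 0;0 0 0.03 0 0 0;0 0 0.03 0 0 0;0 0 0.03 0 0 0;0 0 0.03 0 0 0;0 0 0 0 0 0;0 0 0 0 0 0;0 0 0 0 0 0"

```text
time_s: 11.62
eef_pos: [0.4766, 0.0403, 0.0424]
eef_rot: [-0.0, -0.195, 0.981, 0.0]
wrist_force: [0.4, -0.6, 0.0]
opening: 0.002
grasp_force: 0.0
```

carry_out:
  plan: "0 0 0.025 0 0 0;0 0 0.025 0 0 0;0 0 0.025 0 0 0;0 0 0.025 0 0 0;0 0 0 0 0 0;0 0 0 0 0 0;0 0 0 0 0 0;0 0 0 0 0 0"

```text
time_s: 12.28
eef_pos: [0.4768, 0.0403, 0.0385]
eef_rot: [0.0, -0.195, 0.981, -0.0]
wrist_force: [-0.3, -0.2, 2.5]
opening: 0.003
grasp_force: 1.1
```

carry_out:
  plan: "0 0 0.025 0 0 0;0 0 0.025 0 0 0;0 0 0.025 0 0 0;0 0 0.025 0 0 0;0 0 0 0 0 0;0 0 0 0 0 0;0 0 0 0 0 0;0 0 0 0 0 0"

```text
time_s: 12.95
eef_pos: [0.4769, 0.0403, 0.035]
eef_rot: [0.0, -0.195, 0.981, -0.0]
wrist_force: [-2.7, 0.1, 9.8]
opening: -0.002
grasp_force: 4.8
```

The force jumped to 9.8 N, above the 4 N spring, so the button is on its stop. Retreating.

carry_out:
  plan: "0 0 -0.1 0 0 0;0 0 -0.3 0 0 0;0 0 -0.6 0 0 0;0 0 -0.6 0 0 0;0 0 -0.6 0 0 0;0 0 -0.4 0 0 0;0 0 0 0 0 0;0 0 0 0 0 0"

```text
time_s: 13.62
eef_pos: [0.4769, 0.0403, 0.1388]
eef_rot: [0.001, -0.195, 0.981, -0.0]
wrist_force: [-0.6, -0.4, 0.2]
opening: 0.005
grasp_force: 0.0
```

```bash
python3 - <<'E'
from bench import ctrl
from h import *; import pickle
o=ctrl.get_obs(); stat(o)
d=pickle.load(open("v0.pkl","rb"))
for n in("side","scene"):
    c=ctrl.camera(n)
    print(n,[(b[0],b[1][4]) for b in blob(c,green)[0][:1]],[(b[0],b[1][4]) for b in blob(d[n],green)[0][:1]])
c=ctrl.camera("wrist"); pickle.dump(c,open("v9.pkl","wb")); D=np.array([.516,.153,.064])
print("flag",polar(c,D,red,.062,.07,0,1)); print("index",polar(c,D,white,.0572,.0588,.2,.6))
E
```

```text
t 13.6167 pos [0.4769 0.0403 0.1388] yaw 1.964 D in tool [-0.0793  0.0891] F [-0.6 -0.4  0.2] q [-0.16  0.03  1.9   0.    1.21 -2.13]
side [(array([390.9, 241.7]), np.int32(59))] [(array([390.9, 241.8]), np.int32(60))]
scene [(array([390.7, 243.7]), np.int32(66))] [(array([390.7, 243.7]), np.int32(67))]
flag (np.float64(0.411), np.float64(0.38), np.float64(0.447), np.int64(26))
index (np.float64(0.319), np.float64(0.319), np.float64(0.319), np.int64(1))
```

The button is back up, the controller hasn't moved, and the dial hasn't been touched since it was lined up. Handing in.

```bash
python3 -c "
from bench import ctrl
print(ctrl.hand_in())"
```

```text
the job is handed in; nothing more can be done
None
```

I turned the dial until its index line met the red flag (0.411 against 0.414 rad), pressed the green button to its stop and saw it come back up, then handed the job in at about 14 s; the hand-in gave no verdict.

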